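# Hold the dust box gate open

## Task

First slide the lidded pot along the bench, without lifting it, from the red ring to wholly inside the green ring and let go of it, so that the dust box gate can swing. Then squeeze the blue catch fully shut, after it the orange catch, take the gate by its black knob and swing it towards you past its detent until it stands open at about a right angle, and finish while holding it there by the knob: it closes itself when let go. Leave the cast, jar, bowl and spatula where they are.

Things in the scene. Friction and masses are not known exactly. Their poses are not given: they have to be found in the camera images.
- hood: The dust box: white bench box, open on top behind the deck, 280 mm wide, 200 mm deep, 130 mm high, with an aluminium deck (70 mm deep, top at 130 mm) along its front top edge carrying the two catches. Fixed, but its place and yaw (up to about 9 degrees) vary. Origin: middle of its front lower edge, on the bench; its x axis points into the box (away from the robot), y to the left along the front, z up.
- gate_hinge (a point): The gate's vertical hinge line at bench height, in the box's front plane, 120 mm to the left (hood +y) of the hood's origin. The shut gate reaches 216 mm from it towards hood -y, from 28 to 100 mm high. A ball detent between about 0.45 and 0.75 rad takes an extra pull of a few N at the knob; its brass seat, 24 mm wide and 21 mm high, stands on the bench 70 mm from the hinge line.
- gate (a joint): Opening angle of the clear gate, rad: 0 shut, growing as it swings towards the robot about the hinge (clockwise seen from above), stop at 1.6. Blocked below about 0.05 until both catches are squeezed. A spring pulls it shut with 0.5 N at the knob when shut and 2 N when wide; let go from wide open, it swings back shut; the detent (about 0.6) does not hold it wide.
- gate_knob: Upright round black knob on the gate, 20 mm diameter, 50 mm tall, pinched from above. Origin: its axis at its foot, 100 mm above the bench; it reaches 150 mm. With the gate shut the axis lies 55 mm in front of (hood -x) and 170 mm right of (hood -y) the hinge line; it turns with the gate. A bracket 16 mm wide runs back from its foot, no higher than the foot. Axes: the hood's when shut.
- blue_catch_base: Foot of the blue squeeze catch, on the deck; it may swap places with the orange one, 130 mm away. Origin: centre of the foot, 130 mm above the bench; axes as the hood's. Two upright blue jaws stand on it side by side along y: each 22 mm (x) by 6 mm (y), from 6 to 50 mm above the origin, outer faces 40 mm apart open, 22 mm squeezed.
- blue_catch (a joint): Travel of each jaw of the blue catch in m: 0 open, 0.009 fully squeezed; the jaws are geared to close equally. Stiff (about 6 N), no spring: it stays where it is left. The gate is free of it from about 0.007. From the left (+y) jaw a bolt runs forward to the gate, up to 11 mm above the foot's origin; a block 18 mm high stands 16 mm behind the centre.
- orange_catch_base: Foot of the orange squeeze catch, shaped exactly as the blue one.
- orange_catch (a joint): Travel of each jaw of the orange catch in m, as for the blue one.
- pot: Low lidded steel pot, 100 mm diameter (rim 104 mm), about 0.4 kg, loose. Origin: centre of its underside. The lid (fixed on) tops out at 40 mm; a round black knob, 20 mm diameter, stands on its centre from 40 to 74 mm high. Starts in the red ring, in the way of the gate.
- red_spot: Red ring printed on the bench, inner diameter 134 mm, flat, in the gate's way. Origin: its centre.
- green_spot: Green ring printed on the bench, inner diameter 134 mm, outer 154 mm, flat, to the right of the gate's swing. Origin: its centre.
- cast: Bystander: white plaster dental cast, 45 x 55 x 29 mm, inside the dust box. Origin: centre of its underside.
- jar: Bystander: amber jar, 56 mm diameter, 70 mm high. Origin: centre of its underside.
- bowl: Bystander: green mixing bowl, 90 mm rim diameter, 45 mm high. Origin: centre of its underside.
- spatula: Bystander: spatula, 190 mm long, lying on the bench to the left. Origin: centre of its underside.
Things that resemble listed ones, but are neither listed nor needed, are in the scene too. Of the things that look like the pot, the smallest one is meant.

How it is judged:
By the outcome, as a careful person would: the job done as asked, in the order asked, and still so for the second after the job is handed in, while the arm keeps its last pose, push and grip.
It also fails if it takes over 64 s, if anything falls off the work surface, if the arm or the gripper's body presses on something with over 40 N, if the wrist force passes 120 N, or if a joint passes its speed limit or range.

## Robot

A 6-joint arm with a two-finger parallel gripper is mounted at the origin on the work surface. World frame = base frame: x ahead of the robot, y to its left, z up, the work surface at z = 0. Lengths are in m, angles in rad, forces in N, time in s.
With the tool pointing down it reaches from about 0.25 to 0.775 m from the base axis. Payload 4 kg.
Tool frame: the origin (TCP) lies on the centre line of the jaws, within the pads' length; the fingertips stand 8 mm ahead of it and the grasp point (between the pads) lies 11 mm behind it; z points along the fingers, y is the direction in which the jaws open and shut (so a half turn about z gives the same grasp; the last joint's range is limited). The gripper opens to 94 mm and grips with 3 to 60 N. Pads are 16 mm wide; open, the fingers measure 119 mm over their backs; the gripper's body (75 mm by 177 mm) begins 78 mm behind the grasp point.
Start: joints at [-1.372, 0.087, 1.371, -0, 1.684, -0.103], TCP at [0.163, -0.525, 0.214] pointing down, gripper open.
Joint ranges: [-3.1, 3.1], [-0.76, 2.03], [0.27, 2.55], [-1.08, 4.22], [0.17, 2.65], [-2.57, 2.57]. Speed limits (rad/s): [2.79, 2.79, 3.14, 3.14, 3.14, 3.14].

## Interface

Orientations are given as [roll, pitch, yaw] about the fixed x, y, z axes, in that order (R = Rz(yaw) Ry(pitch) Rx(roll)).
In Python, from bench import robot gives the robot as it stands.
- The arm moves only by the shell command python3 -m crank 'ROWS' [OPENING]. ROWS is JSON, a list of rows, each a list of 4 numbers: the shift along the tool's x, y, z scaled (see below), then the turn about the tool's z scaled (see below). A call has exactly 10 rows; each row shifts and turns the commanded pose from where the row before left it, along the tool's axes as they then stand; what a row does not reach is not made up. The controller multiplies each number of a shift by 0.2 m and each number of a turn by pi/2 rad. A row lasts 1/8 s, in which the tool goes at most 62.5 mm and 10.7 degrees, less where a joint would pass 70% of its speed; a pose out of reach is approached as far as the arm can. A call with a number of a shift or a turn outside -1 to 1 is refused whole. A call with a gripper value outside its range is refused whole. OPENING is the gripper command: -1 is fully open, 1 is shut, values between are in proportion, set as the call begins (- or left out, the last holds). The fingers move at their own pace and stop on an object; the grip force is fixed at half the most. Time passes only in rows, so rows that do not move let the fingers close, or fill a call up. It gives the time, the measured TCP pose, the force and the opening at its end, in the units of the state.
- robot.get_obs(): the state, without advancing time (a new reading comes with each control period).
- robot.snapshot(name): name is "side" or "top" or "wrist"; returns (picture, depth): 480x640x3 uint8, red, green, blue; 480x640 float32, m along the optical axis (not along the pixel's ray), 0 where there is no reading.
- robot.camera_params(name): a dict with "fx", "fy", "cx", "cy" (pixels), "world_from_camera" (4x4, takes a point from camera to world coordinates). Camera axes: x right, y down, z forward; pixel columns grow to the right and rows downward; lengths in m; the calibration is good to about 2 mm. A picture is of the moment at which its call begins: read the wrist's pose just before it. camera_params takes no time and is no camera call; for the wrist camera it gives the pose at the moment of the call.
- robot.close_job(): hands the job in, once; it reports no verdict.
The state is a dict: "time": time; "joint_positions": joint angles; "qvel": joint speeds; "joint_torque": joint torques, N m; "tool_pos": TCP position; "ee_rot": TCP orientation; "wrist_force": force on the tool from outside, world axes, zero at the start; "wrist_torque": the same for the moment, N m; "width": finger opening in m.
Only numpy, scipy, OpenCV 4.12 (cv2) and the standard library are available. Lean on these libraries where they do the work, as an engineer would, in place of code of your own. Each camera call takes 0.05 s, during which the arm holds its last target.

## Working session

There is one attempt and no reset: what is moved stays moved. The work goes in short steps, Python scripts to look and compute and a shell command to move; the robot and the scene stay as the last step left them, time stands still between calls to the robot, and variables do not carry over. Pictures are saved under pics/ and viewed, and the job is handed in when it is done.

```bash
ls -la; mkdir -p pics
python3 - <<'E'
from bench import robot
import cv2,numpy as np
o=robot.get_obs()
print({k:np.round(v,3).tolist() for k,v in o.items()})
for n in ["top","side"]:
    p,d=robot.snapshot(n); c=robot.camera_params(n)
    cv2.imwrite(f"pics/{n}0.png",p[:,:,::-1]); np.savez(f"pics/{n}0.npz",p=p,d=d,**{k:np.array(v) for k,v in c.items()})
    print(n,{k:np.round(v,4).tolist() for k,v in c.items()}, d.min(),d.max())
E
```

```text
total 12
drwxr-xr-x  3 agent agent 4096 Dec  7 02:21 .
drwxr-xr-x 23 root  root  4096 Dec  7 02:21 ..
drwxr-xr-x  2 agent agent 4096 Dec  7 02:21 pics
{'time': 0.0, 'joint_positions': [-1.372, 0.088, 1.372, -0.0, 1.684, -0.103], 'qvel': [0.0, -0.001, 0.001, 0.001, -0.001, 0.001], 'joint_torque': [-0.0, -34.019, -30.243, 0.072, 0.033, -0.0], 'tool_pos': [0.163, -0.525, 0.212], 'ee_rot': [-3.139, -0.0, 0.302], 'wrist_force': [0.645, -0.141, -0.416], 'wrist_torque': [-0.015, -0.019, -0.042], 'width': 0.094}
top {'fx': 553.4784, 'fy': 553.4784, 'cx': 327.4611, 'cy': 236.764, 'world_from_camera': [[-0.0111, -0.9852, 0.1712, 0.3344], [-0.9995, 0.0159, 0.0266, 0.0344], [-0.0289, -0.1708, -0.9849, 1.2755], [0.0, 0.0, 0.0, 1.0]]} 0.0 2.2786095
side {'fx': 444.8607, 'fy': 444.8607, 'cx': 314.9273, 'cy': 237.6178, 'world_from_camera': [[-0.9445, -0.2287, 0.236, 0.2985], [-0.3286, 0.6499, -0.6854, 0.7025], [0.0034, -0.7248, -0.6889, 0.7516], [0.0, 0.0, 0.0, 1.0]]} 0.0 3.2429686
```

View pics/top0.png

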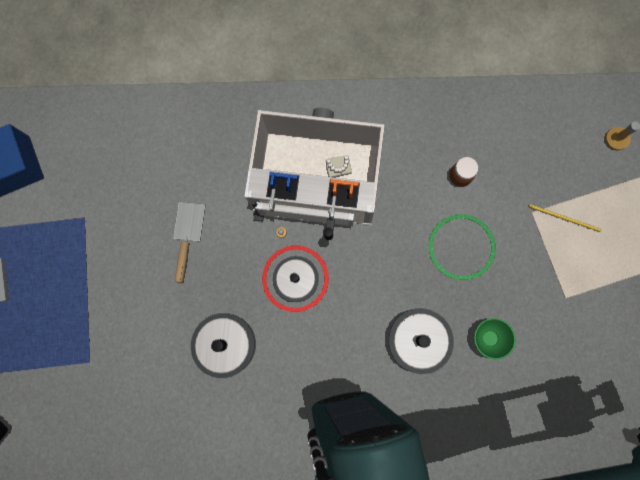

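View pics/side0.png

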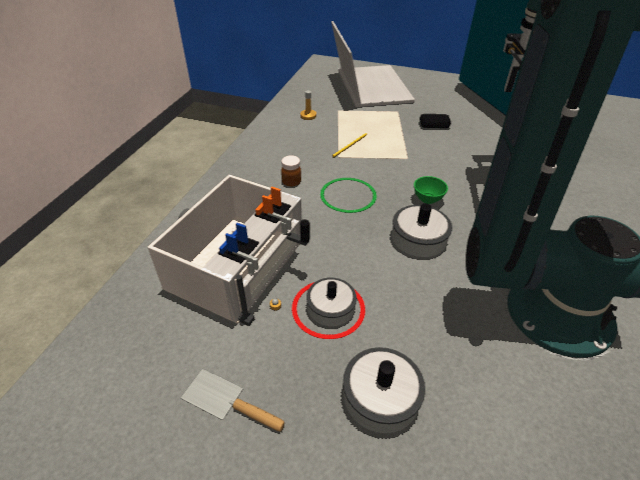

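```bash
cat > h.py <<'E'
import numpy as np,cv2
def load(f):
    return dict(np.load(f))
def ray(c,uv,z):
    uv=np.atleast_2d(np.asarray(uv,float)); d=np.c_[(uv[:,0]-c['cx'])/c['fx'],(uv[:,1]-c['cy'])/c['fy'],np.ones(len(uv))]
    T=c['world_from_camera']; d=d@T[:3,:3].T; o=T[:3,3]
    return o+d*((z-o[2])/d[:,2])[:,None]
def cloud(c):
    d=c['d']; v,u=np.mgrid[:480,:640]
    P=np.stack([(u-c['cx'])/c['fx']*d,(v-c['cy'])/c['fy']*d,d],-1)
    T=c['world_from_camera']; P=P@T[:3,:3].T+T[:3,3]; P[d==0]=np.nan
    return P
def hsv(p): return cv2.cvtColor(p,cv2.COLOR_RGB2HSV)
E
python3 - <<'E'
from h import *
for n in ["top","side"]:
    c=load(f"pics/{n}0.npz"); P=cloud(c); H=hsv(c['p']); h,s,v=[H[...,i].astype(int) for i in range(3)]
    z=P[...,2]
    inw=(P[...,0]>0.25)&(P[...,0]<0.85)
    def rep(name,m):
        q=P[m]; print(n,name,m.sum(),np.round(np.nanmean(q,0),4),'min',np.round(np.nanmin(q,0),3),'max',np.round(np.nanmax(q,0),3))
    # rings
    for nm,m in [('red',((h<8)|(h>172))&(s>150)&(v>100)),('green',(h>50)&(h<80)&(s>120)&(z<0.006))]:
        m=m&(np.abs(z)<0.012)
        q=ray(c,np.argwhere(m)[:,::-1],0.0)
        (cx,cy),(a,b),t=cv2.fitEllipse(q[:,:2].astype(np.float32)*1000); print(n,nm,m.sum(),cx,cy,a,b)
    # catches
    for nm,m in [('blue',(h>100)&(h<125)&(s>150)&(v>80)),('orange',(h>5)&(h<18)&(s>170)&(v>100))]:
        m=m&(z>0.14)&(z<0.2)&inw; rep(nm,m); t=m&(z>0.172); rep(nm+'top',t)
    # box
    m=(z>0.118)&(z<0.142)&inw&(np.abs(P[...,1])<0.3)
    k,lab,st,ce=cv2.connectedComponentsWithStats(m.astype(np.uint8))
    i=1+np.argmax(st[1:,4]); q=P[lab==i]; r=cv2.minAreaRect((q[:,:2]*1000).astype(np.float32)); print(n,'box',r,cv2.boxPoints(r).round(1).tolist(),np.median(q[:,2]))
    # black knob things & pots
    m=(z>0.066)&(z<0.085)&(v<70)&inw&(np.abs(P[...,1])<0.3)
    k,lab,st,ce=cv2.connectedComponentsWithStats(m.astype(np.uint8))
    for i in range(1,k):
        if st[i,4]>8: rep('dark70 '+str(ce[i].round()),lab==i)
    m=(z>0.14)&(z<0.158)&(v<70)&inw&(np.abs(P[...,1])<0.3)
    k,lab,st,ce=cv2.connectedComponentsWithStats(m.astype(np.uint8))
    for i in range(1,k):
        if st[i,4]>8: rep('dark150 '+str(ce[i].round()),lab==i)
E
```

```text
top red 711 460.4967346191406 145.34652709960938 144.78297424316406 144.85562133789062
top green 664 473.87017822265625 -254.17970275878906 138.94847106933594 312.3764953613281
top blue 137 [0.6544 0.1575 0.1636] min [0.634 0.128 0.14 ] max [0.67  0.186 0.185]
top bluetop 67 [0.6459 0.1606 0.1801] min [0.634 0.139 0.174] max [0.659 0.181 0.185]
top orange 135 [0.6357 0.0306 0.164 ] min [0.614 0.001 0.141] max [0.652 0.056 0.184]
top orangetop 65 [0.6269 0.0317 0.1801] min [0.614 0.011 0.173] max [0.641 0.052 0.184]
top box ((692.3958740234375, 93.33929443359375), (280.7150573730469, 221.97213745117188), 81.76000213623047) [[562.4000244140625, -29.700000762939453], [782.0999755859375, -61.5], [822.4000244140625, 216.3000030517578], [602.7000122070312, 248.1999969482422]] 0.13096907125173407
top dark70 [294. 277.] 52 [0.4547 0.141  0.0739] min [0.447 0.132 0.067] max [0.462 0.15  0.078]
top dark70 [417. 340.] 10 [ 0.318  -0.1204  0.0739] min [ 0.309 -0.124  0.068] max [ 0.326 -0.119  0.084]
top dark70 [224. 346.] 17 [0.3098 0.2902 0.0751] min [0.301 0.288 0.067] max [0.322 0.294 0.083]
[... 1001 characters left out ...]
[821.0999755859375, 220.10000610351562], [602.2000122070312, 250.6999969482422]] 0.12848490377322863
side dark70 [423. 217.] 66 [ 0.3155 -0.1205  0.0756] min [ 0.304 -0.129  0.066] max [ 0.328 -0.116  0.085]
side dark70 [331. 286.] 62 [0.4549 0.1463 0.0716] min [0.447 0.136 0.066] max [0.464 0.155 0.075]
side dark70 [242. 295.] 42 [0.6103 0.2301 0.0754] min [0.606 0.224 0.067] max [0.615 0.234 0.085]
side dark150 [304. 224.] 69 [0.5405 0.069  0.1469] min [0.532 0.058 0.14 ] max [0.55  0.077 0.15 ]
side dark150 [242. 237.] 66 [0.6419 0.1477 0.1487] min [0.632 0.14  0.14 ] max [0.66  0.15  0.158]
side dark150 [231. 247.] 76 [0.6485 0.1816 0.1481] min [0.637 0.174 0.14 ] max [0.67  0.19  0.158]
```

Run:
```python
from h import *
for n,(x0,y0,x1,y1) in [("top",(180,90,400,390)),("side",(150,170,430,440))]:
    p=load(f"pics/{n}0.npz")['p'][y0:y1,x0:x1]
    p=cv2.resize(p,None,fx=2,fy=2,interpolation=cv2.INTER_CUBIC); print(p.shape)
    cv2.imwrite(f"pics/{n}0z.png",p[:,:,::-1])
```

```text
(600, 440, 3)
(540, 560, 3)
```

View pics/top0z.png

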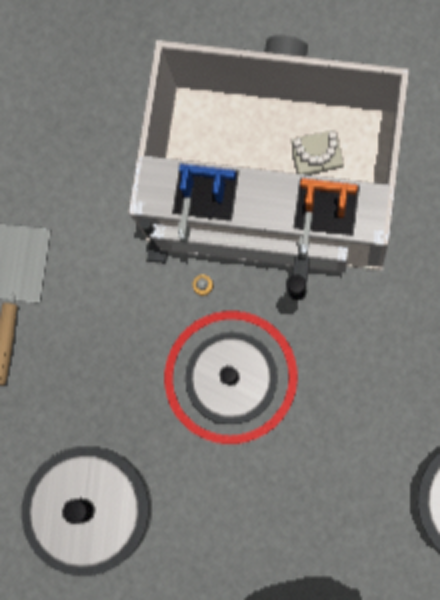

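```bash
cat >> h.py <<'E'
def delta(pos,yaw,tgt):
    d=np.array(tgt)-np.array(pos); c,s=np.cos(yaw),np.sin(yaw)
    return np.array([d[0]*c+d[1]*s, d[0]*s-d[1]*c, -d[2]])/0.2   # tool units
def now(robot):
    o=robot.get_obs(); p=np.array(o['tool_pos']); y=o['ee_rot'][2]
    print('t',round(o['time'],2),'p',p.round(4),'rpy',np.round(o['ee_rot'],3),'F',np.round(o['wrist_force'],1),'w',round(float(o['width']),4),'j',np.round(o['joint_positions'],2))
    return p,y
E
python3 - <<'E'
from h import *
for n in ["top","side"]:
    c=load(f"pics/{n}0.npz"); P=cloud(c); H=hsv(c['p']); h,s,v=[H[...,i].astype(int) for i in range(3)]
    z=P[...,2]
    m=(h>45)&(h<85)&(s>110)
    k,lab,st,ce=cv2.connectedComponentsWithStats(m.astype(np.uint8),connectivity=8)
    for i in range(1,k):
        if st[i,4]<100: continue
        q=ray(c,np.argwhere(lab==i)[:,::-1],0.0)
        (cx,cy),(a,b),t=cv2.fitEllipse(q[:,:2].astype(np.float32)*1000)
        r=cv2.minEnclosingCircle(q[:,:2].astype(np.float32)*1000)
        print(n,st[i],'ell',cx,cy,a,b,'circ',r, 'zmax',np.nanmax(z[lab==i]),np.nanmean(P[lab==i],0))
    # pot heights: points in regions
    for nm,(x,y) in dict(pot=(.455,.143),dL=(.31,.29),dR=(.318,-.12),).items():
        m=(np.hypot(P[...,0]-x,P[...,1]-y)<0.09)&(z>0.025)
        q=P[m]; print(n,nm,np.nanmax(q[:,2]),cv2.minEnclosingCircle((q[:,:2]*1000).astype(np.float32)))
E
```

```text
top [429 215  66  65 665] ell 528.3230590820312 -241.60263061523438 144.47738647460938 144.78033447265625 circ ((528.6727294921875, -241.6930389404297), 76.27830505371094) zmax 0.008299237767742218 [ 0.52716682 -0.24147058  0.00116831]
top [ 474  319   41   40 1304] ell 318.3336181640625 -303.5670471191406 73.15403747558594 74.65511322021484 circ ((318.60614013671875, -303.6458435058594), 45.63691711425781) zmax 0.05366006375013632 [ 0.31850393 -0.29738162  0.02319139]
top pot 0.07798994875540255 ((457.0555725097656, 141.68382263183594), 52.29640197753906)
top dL 0.10533626038060051 ((312.06292724609375, 301.8787841796875), 70.6474838256836)
top dR 0.10396857591659203 ((316.39715576171875, -132.49649047851562), 70.3188247680664)
side [414 176  34  28 705] ell 319.82623291015625 -338.54376220703125 73.84435272216797 105.10671997070312 circ ((322.78704833984375, -334.846923828125), 64.11697387695312) zmax 0.046888889712620396 [ 0.31893996 -0.29887052  0.02782406]
side [321 178  55  35 365] ell 527.6455078125 -238.93157958984375 144.04205322265625 144.86358642578125 circ ((527.3859252929688, -238.8561248779297), 77.0357894897461) zmax 0.0036327612095743422 [ 0.5258979  -0.23482823 -0.00060075]
side pot 0.07475992153911704 ((456.0326232910156, 144.07711791992188), 52.52617263793945)
side dL 0.10248908079799146 ((310.9188232421875, 303.2243347167969), 70.66498565673828)
side dR 0.10189676257405667 ((317.78497314453125, -128.9601287841797), 72.53192901611328)
```

Run:
```python
from h import *; from bench import robot
p,y=now(robot); d=delta(p,y,[.4565,.143,.19]); print(d, np.linalg.norm(d)*.2, d/12)
```

```text
t 0.1 p [ 0.1634 -0.5247  0.2124] rpy [-3.14  -0.     0.302] F [ 0.2 -0.6 -0.3] w 0.0941 j [-1.37  0.09  1.37 -0.    1.68 -0.1 ]
[ 2.39159795 -2.75186824  0.11222368] 0.7295235078870342 [ 0.19929983 -0.22932235  0.00935197]
```

```bash
python3 -m crank '[[0.1,-0.115,0,0],[0.2,-0.23,0,0],[0.2,-0.23,0,0],[0.2,-0.23,0,0],[0.2,-0.23,0,0],[0.2,-0.23,0,0],[0.2,-0.23,0,0],[0.2,-0.23,0,0],[0.2,-0.23,0,0],[0.2,-0.23,0,0]]' -1
python3 - <<'E'
from h import *; from bench import robot
p,y=now(robot); d=delta(p,y,[.4565,.143,.19]); print(d, np.linalg.norm(d)*.2, (2.998-y)/(np.pi/2))
E
```

```text
time: 1.35
tool_pos: [0.3966, 0.007, 0.2133]
ee_rot: [3.141, -0.0, 0.302]
wrist_force: [0.5, -0.4, -0.2]
width: 0.0942
t 1.35 p [0.3966 0.007  0.2133] rpy [ 3.141 -0.     0.302] F [ 0.5 -0.4 -0.2] w 0.0942 j [-0.13 -0.26  1.69 -0.    1.71  1.14]
[ 0.48800164 -0.5601313   0.11640739] 0.15039193532730533 1.7164275855299103
```

```bash
python3 -m crank '[[0.2,-0.23,0,0],[0.2,-0.23,0,0],[0.09,-0.1,0,0],[0,0,0,-0.115],[0,0,0,-0.115],[0,0,0,-0.115],[0,0,0,-0.115],[0,0,0,-0.115],[0,0,0,-0.115],[0,0,0,-0.115]]'
python3 -m crank '[[0,0,0,-0.115],[0,0,0,-0.115],[0,0,0,-0.115],[0,0,0,-0.115],[0,0,0,-0.115],[0,0,0,-0.115],[0,0,0,-0.115],[0,0,0,-0.107],[0,0,0,0],[0,0,0,0]]'
python3 - <<'E'
from h import *; from bench import robot
p,y=now(robot); d=delta(p,y,[.4565,.143,.19]); print(d, np.linalg.norm(d)*.2, (2.998-y)/(np.pi/2))
c=robot.camera_params("wrist"); p,dd=robot.snapshot("wrist"); np.savez("pics/w1.npz",p=p,d=dd,**{k:np.array(v) for k,v in c.items()})
cv2.imwrite("pics/w1.png",p[:,:,::-1])
E
```

```text
time: 2.6
tool_pos: [0.4564, 0.141, 0.2128]
ee_rot: [-3.14, 0.0, 1.572]
wrist_force: [-0.3, 0.1, 0.3]
width: 0.094
time: 3.85
tool_pos: [0.4565, 0.1411, 0.2132]
ee_rot: [-3.141, -0.0, 2.996]
wrist_force: [-1.2, -0.1, 0.5]
width: 0.094
t 3.85 p [0.4565 0.1411 0.2132] rpy [-3.141 -0.     2.996] F [-1.2 -0.1  0.5] w 0.094 j [ 0.18 -0.07  1.53 -0.    1.68 -1.24]
[0.00163753 0.00951573 0.11580035] 0.023240439736230474 0.000960894152263526
```

View pics/w1.png

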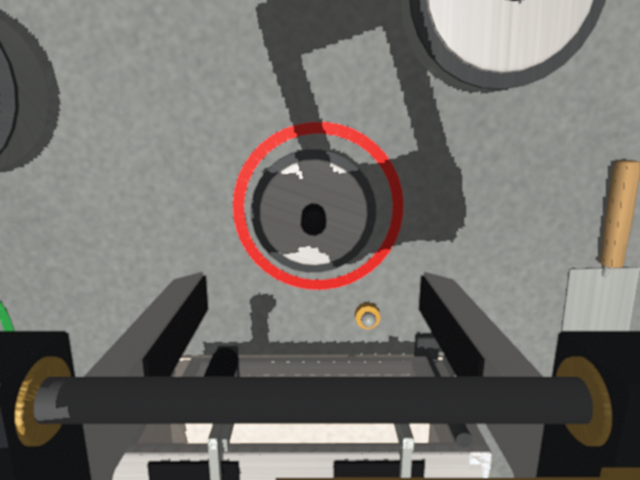

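Run:
```python
from h import *
c=load("pics/w1.npz"); P=cloud(c);H=hsv(c['p']); h,s,v=[H[...,i].astype(int) for i in range(3)]; z=P[...,2]
m=((h<8)|(h>172))&(s>150); m[300:]=0
q=ray(c,np.argwhere(m)[:,::-1],0); print('red',cv2.fitEllipse(q[:,:2].astype(np.float32)*1000))
m=(z>0.068)&(z<0.082)&(np.hypot(P[...,0]-.456,P[...,1]-.143)<.04); q=P[m]; print(m.sum(),np.nanmean(q,0),cv2.minEnclosingCircle((q[:,:2]*1000).astype(np.float32)))
m=(z>0.022)&(z<0.05)&(np.hypot(P[...,0]-.456,P[...,1]-.143)<.07); q=P[m]; print(m.sum(),np.nanmean(q,0),cv2.minEnclosingCircle((q[:,:2]*1000).astype(np.float32)))
```

```text
red ((460.41583251953125, 144.29214477539062), (144.838623046875, 144.89283752441406), 115.2127685546875)
555 [0.45551661 0.14098322 0.073457  ] ((456.08697509765625, 140.937744140625), 10.007926940917969)
11480 [0.45374921 0.14131258 0.03855516] ((456.210205078125, 140.90805053710938), 51.89787292480469)
```

```bash
python3 -m crank '[[0,0,0.2,0],[0,0,0.2,0],[0,0,0.2,0],[0,0,0.1,0],[0,0,0.05,0],[0,0,0.03,0],[0,0,0,0],[0,0,0,0],[0,0,0,0],[0,0,0,0]]'
python3 -m crank '[[0,0,0,0],[0,0,0,0],[0,0,0,0],[0,0,0,0],[0,0,0,0],[0,0,0,0],[0,0,0,0],[0,0,0,0],[0,0,0,0],[0,0,0,0]]' 1
python3 - <<'E'
from h import *; from bench import robot
p,y=now(robot); d=delta(p,y,[.4565,-.08,p[2]]); print(d); print(delta([.4565,-.08,0],y,[.529,-.241,0]))
E
```

```text
time: 5.15
tool_pos: [0.4569, 0.1411, 0.0579]
ee_rot: [3.141, 0.001, 2.999]
wrist_force: [-0.1, 0.9, -0.5]
width: 0.0942
time: 6.4
tool_pos: [0.4567, 0.141, 0.0574]
ee_rot: [-3.141, 0.0, 2.999]
wrist_force: [-0.6, -0.2, 0.2]
width: 0.0198
t 6.4 p [0.4567 0.141  0.0574] rpy [-3.141  0.     2.999] F [-0.6 -0.2  0.2] w 0.0198 j [ 0.18  0.01  1.76 -0.    1.36 -1.25]
[-0.15629008 -1.09407252 -0.        ]
[-0.47332573 -0.74524761 -0.        ]
```

```bash
python3 -m crank '[[0,0,0.004,0],[-0.01,-0.06,0,0],[-0.018,-0.13,0,0],[-0.018,-0.13,0,0],[-0.018,-0.13,0,0],[-0.018,-0.13,0,0],[-0.018,-0.13,0,0],[-0.018,-0.13,0,0],[-0.018,-0.13,0,0],[-0.018,-0.12,0,0]]'
python3 - <<'E'
from h import *; from bench import robot
p,y=now(robot); print(delta(p,y,[.529,-.241,p[2]]))
E
```

```text
time: 7.65
tool_pos: [0.4566, -0.0786, 0.0575]
ee_rot: [3.138, 0.001, 2.999]
wrist_force: [1.3, 4.9, 5.4]
width: 0.0196
t 7.65 p [ 0.4566 -0.0786  0.0575] rpy [3.138e+00 1.000e-03 2.999e+00] F [1.3 4.9 5.4] w 0.0196 j [-0.3  -0.02  1.8   0.    1.36 -1.72]
[-0.47380613 -0.75204988 -0.        ]
```

```bash
python3 -m crank '[[-0.06,-0.1,0,0],[-0.07,-0.11,0,0],[-0.07,-0.11,0,0],[-0.07,-0.11,0,0],[-0.07,-0.11,0,0],[-0.06,-0.1,0,0],[-0.05,-0.08,0,0],[-0.024,-0.03,0,0],[0,0,0,0],[0,0,0,0]]'
python3 - <<'E'
from h import *; from bench import robot
p,y=now(robot); print(delta(p,y,[.528,-.241,p[2]]))
c=robot.camera_params("top"); p,dd=robot.snapshot("top"); np.savez("pics/top1.npz",p=p,d=dd,**{k:np.array(v) for k,v in c.items()})
cv2.imwrite("pics/top1.png",p[:,:,::-1])
c=robot.camera_params("wrist"); p,dd=robot.snapshot("wrist"); np.savez("pics/w2.npz",p=p,d=dd,**{k:np.array(v) for k,v in c.items()})
cv2.imwrite("pics/w2.png",p[:,:,::-1])
E
```

```text
time: 8.9
tool_pos: [0.5279, -0.2405, 0.0574]
ee_rot: [3.14, -0.002, 2.999]
wrist_force: [-3.0, 3.7, 5.2]
width: 0.0191
t 8.9 p [ 0.5279 -0.2405  0.0574] rpy [ 3.140e+00 -2.000e-03  2.999e+00] F [-3.   3.7  5.2] w 0.0191 j [-0.53  0.24  1.52  0.    1.39 -1.95]
[-0.00084745 -0.00235274 -0.        ]
```

View pics/w2.png

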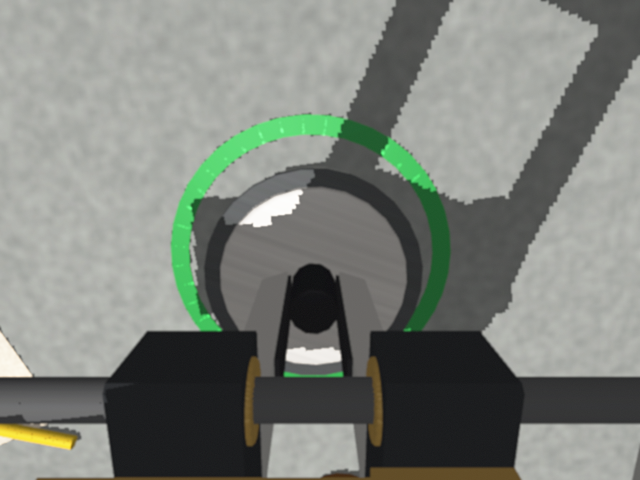

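View pics/top1.png

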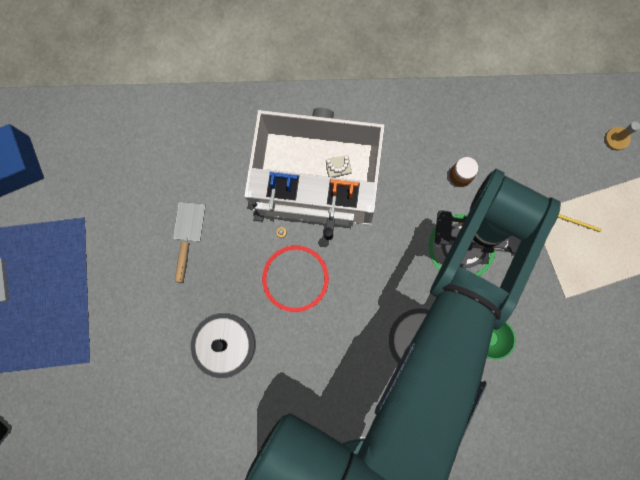

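```bash
python3 -m crank '[[0,0,0,0],[0,0,0,0],[0,0,0,0],[0,0,0,0],[0,0,-0.05,0],[0,0,-0.15,0],[0,0,-0.2,0],[0,0,-0.2,0],[0,0,-0.2,0],[0,0,-0.1,0]]' -0.3
python3 - <<'E'
from h import *; from bench import robot
p,y=now(robot)
c=robot.camera_params("wrist"); p,dd=robot.snapshot("wrist"); np.savez("pics/w3.npz",p=p,d=dd,**{k:np.array(v) for k,v in c.items()})
cv2.imwrite("pics/w3.png",p[:,:,::-1])
c=load("pics/w3.npz"); P=cloud(c);H=hsv(c['p']); h,s,v=[H[...,i].astype(int) for i in range(3)]; z=P[...,2]
m=(h>45)&(h<85)&(s>110)&(z<.008)&(np.hypot(P[...,0]-.528,P[...,1]+.241)<.1)
q=ray(c,np.argwhere(m)[:,::-1],0); print('green',cv2.fitEllipse(q[:,:2].astype(np.float32)*1000))
m=(z>0.022)&(z<0.05)&(np.hypot(P[...,0]-.528,P[...,1]+.241)<.07); q=P[m]; print(m.sum(),np.nanmean(q,0),cv2.minEnclosingCircle((q[:,:2]*1000).astype(np.float32)))
E
```

```text
time: 10.25
tool_pos: [0.5295, -0.2415, 0.2409]
ee_rot: [-3.139, 0.005, 2.999]
wrist_force: [1.5, -0.9, 0.5]
width: 0.0609
t 10.25 p [ 0.5295 -0.2415  0.2409] rpy [-3.139  0.005  2.999] F [ 1.5 -0.9  0.5] w 0.0609 j [-0.53  0.15  1.25 -0.    1.74 -1.95]
green ((528.2716064453125, -242.32986450195312), (145.2645721435547, 145.37893676757812), 77.85860443115234)
10054 [ 0.52517091 -0.24021819  0.03855189] ((527.5796508789062, -240.5647430419922), 52.00359344482422)
```

View pics/w3.png

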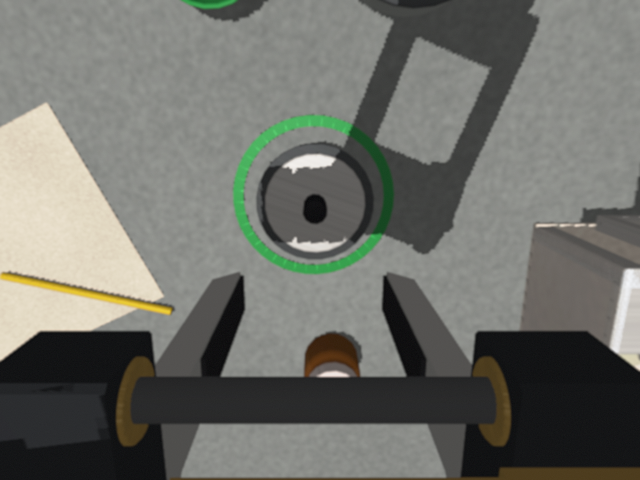

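Run:
```python
from h import *; from bench import robot
p,y=now(robot); d=delta(p,y,[.70,.096,.26]); print(d,d/9)
```

```text
t 10.3 p [ 0.5302 -0.2419  0.2432] rpy [-3.138  0.009  2.999] F [ 0.6 -0.2  1.5] w 0.0611 j [-0.53  0.15  1.24 -0.    1.74 -1.95]
[-0.6002213   1.79297847 -0.08414867] [-0.06669126  0.19921983 -0.00934985]
```

```bash
python3 -m crank '[[-0.06,0.18,-0.01,0],[-0.07,0.21,-0.01,0],[-0.07,0.21,-0.01,0],[-0.07,0.21,-0.01,0],[-0.07,0.21,-0.01,0],[-0.07,0.21,-0.01,0],[-0.07,0.21,-0.01,0],[-0.06,0.18,-0.01,0],[-0.04,0.13,-0.01,0],[-0.02,0.04,0,0]]'
python3 - <<'E'
from h import *; from bench import robot
p,y=now(robot)
c=robot.camera_params("wrist"); p,dd=robot.snapshot("wrist"); np.savez("pics/w4.npz",p=p,d=dd,**{k:np.array(v) for k,v in c.items()})
cv2.imwrite("pics/w4.png",p[:,:,::-1]); now(robot)
E
```

```text
time: 11.55
tool_pos: [0.6986, 0.0979, 0.254]
ee_rot: [-3.141, -0.001, 3.001]
wrist_force: [-0.7, -0.6, -0.2]
width: 0.0612
t 11.55 p [0.6986 0.0979 0.254 ] rpy [-3.141e+00 -1.000e-03  3.001e+00] F [-0.7 -0.6 -0.2] w 0.0612 j [ 0.06  0.45  0.84 -0.    1.85 -1.37]
t 11.6 p [0.6988 0.0978 0.2538] rpy [ 3.142e+00 -1.000e-03  3.001e+00] F [-0.8  1.  -0.2] w 0.0614 j [ 0.06  0.45  0.84  0.    1.85 -1.37]
```

View pics/w4.png

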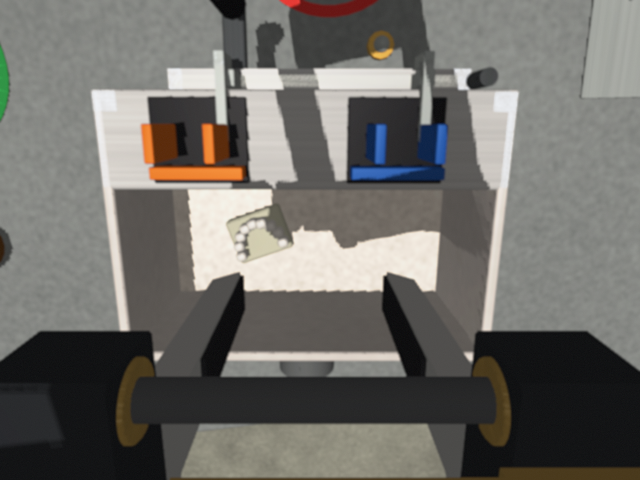

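Run:
```python
from h import *
c=load("pics/w4.npz"); P=cloud(c);H=hsv(c['p']); h,s,v=[H[...,i].astype(int) for i in range(3)]; z=P[...,2]
for nm,m in [('blue',(h>100)&(h<125)&(s>150)&(v>60)),('orange',(h>5)&(h<18)&(s>170)&(v>80))]:
    m=m&(z>0.173)&(z<.19); m[260:]=0
    k,lab,st,ce=cv2.connectedComponentsWithStats(m.astype(np.uint8))
    cs=[]
    for i in range(1,k):
        if st[i,4]>20:
            q=P[lab==i]; r=cv2.minAreaRect((q[:,:2]*1000).astype(np.float32)); print(nm,st[i],r,np.nanmedian(q[:,2])); cs.append(r[0])
    print(nm,np.mean(cs,0), np.diff(cs,axis=0))
m=(z>0.12)&(z<0.14); m[350:]=0
k,lab,st,ce=cv2.connectedComponentsWithStats(m.astype(np.uint8)); i=1+np.argmax(st[1:,4]); q=P[lab==i]; print(st[i]); r=cv2.minAreaRect((q[:,:2]*1000).astype(np.float32)); print(r, cv2.boxPoints(r).tolist())
```

```text
blue [373 124  13  40 475] ((643.38330078125, 142.5690155029297), (6.2211527824401855, 21.41280174255371), 82.6445541381836) 0.17951457819924624
blue [431 124  16  40 514] ((648.1664428710938, 176.1565399169922), (6.450277328491211, 21.459659576416016), 82.2342758178711) 0.179378873069015
blue [645.77487183 159.36277771] [[ 4.78314209 33.58752441]]
orange [142 124  17  39 482] ((625.249267578125, 14.801600456237793), (5.6830525398254395, 21.0755558013916), 83.45387268066406) 0.17918867764969193
orange [202 124  15  40 511] ((630.0012817382812, 47.74195861816406), (6.4782633781433105, 21.393491744995117), 82.17996215820312) 0.1794109178363964
orange [627.62527466  31.27177954] [[ 4.75201416 32.94035816]]
[   91    51   428   282 39722]
((681.7197265625, 93.83702087402344), (280.19720458984375, 199.35719299316406), 81.61537170410156) [[562.677734375, -30.229248046875], [759.904052734375, -59.299041748046875], [800.76171875, 217.90328979492188], [603.535400390625, 246.97308349609375]]
```

Run:
```python
from h import *; from bench import robot
p,y=now(robot); d=delta(p,y,[.6458,.1594,.235]); print(d,d/3)
```

```text
t 11.6 p [0.6988 0.0978 0.2538] rpy [ 3.142e+00 -1.000e-03  3.001e+00] F [-0.8  1.  -0.2] w 0.0614 j [ 0.06  0.45  0.84  0.    1.85 -1.37]
[0.30565359 0.26762813 0.09406699] [0.10188453 0.08920938 0.03135566]
```

```bash
python3 -m crank '[[0.1,0.09,0.02,0],[0.1,0.09,0.02,0],[0.08,0.07,0.02,0],[0.026,0.018,0.01,0],[0,0,0,0],[0,0,0,0],[0,0,0.08,0],[0,0,0.08,0],[0,0,0.02,0],[0,0,0,0]]' -0.5
python3 - <<'E'
from h import *; from bench import robot
p,y=now(robot); d=delta(p,y,[.6458,.1594,.160]); print(d)
E
```

```text
time: 12.85
tool_pos: [0.6451, 0.158, 0.2035]
ee_rot: [-3.141, -0.002, 2.999]
wrist_force: [-0.5, 0.1, 0.2]
width: 0.0703
t 12.85 p [0.6451 0.158  0.2035] rpy [-3.141e+00 -2.000e-03  2.999e+00] F [-0.5  0.1  0.2] w 0.0703 j [ 0.15  0.35  1.08 -0.    1.72 -1.27]
[-0.00260457  0.00760917  0.2177016 ]
```

```bash
python3 -m crank '[[0,0.007,0,0],[0,0,0.06,0],[0,0,0.06,0],[0,0,0.05,0],[0,0,0.03,0],[0,0,0.01,0],[0,0,0.005,0],[0,0,0,0],[0,0,0,0],[0,0,0,0]]'
python3 -m crank '[[0,0,0,0],[0,0,0,0],[0,0,0,0],[0,0,0,0],[0,0,0,0],[0,0,0,0],[0,0,0,0],[0,0,0,0],[0,0,0,0],[0,0,0,0]]' 1
python3 - <<'E'
from h import *; from bench import robot
p,y=now(robot)
E
```

```text
time: 14.1
tool_pos: [0.6457, 0.1594, 0.1619]
ee_rot: [3.142, 0.0, 2.999]
wrist_force: [0.1, -0.7, -0.1]
width: 0.0706
time: 15.35
tool_pos: [0.6457, 0.1598, 0.162]
ee_rot: [3.141, 0.0, 2.999]
wrist_force: [0.8, 3.2, 1.4]
width: 0.0206
t 15.35 p [0.6457 0.1598 0.162 ] rpy [3.141 0.    2.999] F [0.8 3.2 1.4] w 0.0206 j [ 0.16  0.36  1.15  0.    1.63 -1.27]
```

```bash
python3 -m crank '[[0,0,0,0],[0,0,0,0],[0,0,0,0],[0,0,0,0],[0,0,0,0],[0,0,-0.08,0],[0,0,-0.12,0],[0,0,-0.05,0],[0,0,0,0],[0,0,0,0]]' -0.5
python3 - <<'E'
from h import *; from bench import robot
p,y=now(robot); d=delta(p,y,[.6276,.0313,.205]); print(d)
E
```

```text
time: 16.6
tool_pos: [0.6453, 0.1594, 0.2108]
ee_rot: [-3.141, -0.001, 2.999]
wrist_force: [-1.2, 0.3, 0.4]
width: 0.0708
t 16.6 p [0.6453 0.1594 0.2108] rpy [-3.141e+00 -1.000e-03  2.999e+00] F [-1.2  0.3  0.4] w 0.0708 j [ 0.16  0.35  1.07 -0.    1.73 -1.27]
[-0.00361588 -0.64638539  0.02882731]
```

```bash
python3 -m crank '[[0,-0.1,0,0],[0,-0.15,0,0],[0,-0.15,0,0],[0,-0.13,0,0],[-0.003,-0.08,0,0],[0,-0.036,0.01,0],[0,0,0.02,0],[0,0,0,0],[0,0,0,0],[0,0,0,0]]'
python3 - <<'E'
from h import *; from bench import robot
p,y=now(robot); d=delta(p,y,[.6276,.0313,.160]); print(d)
c=robot.camera_params("wrist"); p,dd=robot.snapshot("wrist"); np.savez("pics/w5.npz",p=p,d=dd,**{k:np.array(v) for k,v in c.items()})
cv2.imwrite("pics/w5.png",p[:,:,::-1])
E
```

```text
time: 17.85
tool_pos: [0.6279, 0.032, 0.2058]
ee_rot: [-3.142, 0.0, 3.0]
wrist_force: [-0.5, -0.9, -0.4]
width: 0.0706
t 17.85 p [0.6279 0.032  0.2058] rpy [-3.142  0.     3.   ] F [-0.5 -0.9 -0.4] w 0.0706 j [-0.04  0.27  1.18 -0.    1.7  -1.47]
[ 0.00116245 -0.00384819  0.22880775]
```

View pics/w5.png

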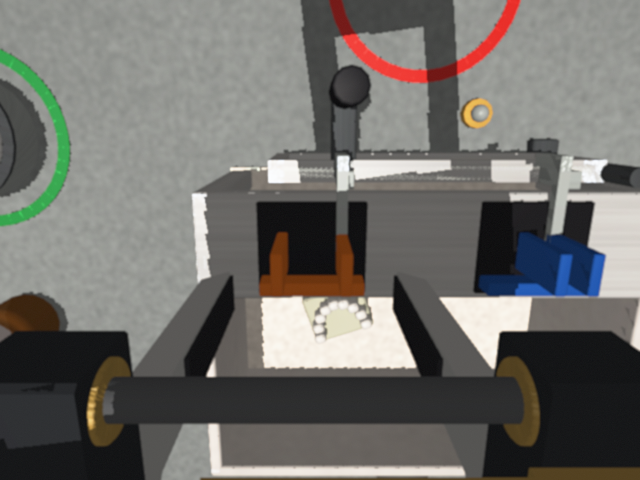

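```bash
python3 -m crank '[[0,-0.003,0.05,0],[0,0,0.06,0],[0,0,0.05,0],[0,0,0.04,0],[0,0,0.02,0],[0,0,0.008,0],[0,0,0,0],[0,0,0,0],[0,0,0,0],[0,0,0,0]]'
python3 -m crank '[[0,0,0,0],[0,0,0,0],[0,0,0,0],[0,0,0,0],[0,0,0,0],[0,0,0,0],[0,0,0,0],[0,0,0,0],[0,0,0,0],[0,0,0,0]]' 1
python3 - <<'E'
from h import *; from bench import robot
now(robot)
c=load("pics/w5.npz"); P=cloud(c);H=hsv(c['p']); h,s,v=[H[...,i].astype(int) for i in range(3)]; z=P[...,2]
for lo,hi in [(.143,.158),(.12,.158)]:
    m=(z>lo)&(z<hi)&(np.hypot(P[...,0]-.541,P[...,1]-.066)<.03); q=P[m]; print(m.sum(),np.nanmean(q,0),cv2.minEnclosingCircle((q[:,:2]*1000).astype(np.float32)))
E
```

```text
time: 19.15
tool_pos: [0.6278, 0.0308, 0.1603]
ee_rot: [-3.142, 0.0, 2.999]
wrist_force: [-0.1, 0.0, -0.4]
width: 0.0703
time: 20.4
tool_pos: [0.6278, 0.0311, 0.1603]
ee_rot: [3.141, 0.0, 2.999]
wrist_force: [-0.8, 2.6, 2.1]
width: 0.0203
t 20.4 p [0.6278 0.0311 0.1603] rpy [3.141 0.    2.999] F [-0.8  2.6  2.1] w 0.0203 j [-0.04  0.28  1.26  0.    1.61 -1.47]
1274 [0.54139806 0.06300779 0.14943946] ((541.172607421875, 63.24800109863281), 10.038606643676758)
1361 [0.54169398 0.06259338 0.148336  ] ((541.1972045898438, 63.24960708618164), 10.057517051696777)
```

```bash
python3 -m crank '[[0,0,0,0],[0,0,0,0],[0,0,0,0],[0,0,0,0],[0,0,0,0],[0,0,-0.08,0],[0,0,-0.12,0],[0,0,-0.05,0],[0,0,0,0],[0,0,0,0]]' -0.5
python3 - <<'E'
from h import *; from bench import robot
p,y=now(robot); d=delta(p,y,[.5412,.0632,.205]); print(d)
E
```

```text
time: 21.65
tool_pos: [0.6274, 0.0309, 0.2092]
ee_rot: [-3.141, -0.001, 2.999]
wrist_force: [0.2, 0.0, 0.5]
width: 0.0705
t 21.65 p [0.6274 0.0309 0.2092] rpy [-3.141e+00 -1.000e-03  2.999e+00] F [0.2 0.  0.5] w 0.0705 j [-0.04  0.26  1.17 -0.    1.7  -1.47]
[0.44956691 0.09872928 0.02093876]
```

```bash
python3 -m crank '[[0.08,0.02,0,0],[0.12,0.03,0,0],[0.12,0.03,0,0],[0.09,0.018,0,0],[0.04,0,0,0],[0,0,0.02,0],[0,0,0,0],[0,0,0,0],[0,0,0,0],[0,0,0,0]]'
python3 - <<'E'
from h import *; from bench import robot
p,y=now(robot); d=delta(p,y,[.5412,.0632,.119]); print(d)
c=robot.camera_params("top"); p,dd=robot.snapshot("top"); np.savez("pics/top2.npz",p=p,d=dd,**{k:np.array(v) for k,v in c.items()})
p=p[80:330,190:530]
cv2.imwrite("pics/top2.png",cv2.resize(p,None,fx=2,fy=2)[:,:,::-1])
c=robot.camera_params("side"); p,dd=robot.snapshot("side"); np.savez("pics/s2.npz",p=p,d=dd,**{k:np.array(v) for k,v in c.items()})
cv2.imwrite("pics/s2.png",p[:,:,::-1])
E
```

```text
time: 22.9
tool_pos: [0.5416, 0.063, 0.206]
ee_rot: [-3.141, 0.0, 2.999]
wrist_force: [-0.7, 0.5, -0.2]
width: 0.0706
t 22.9 p [0.5416 0.063  0.206 ] rpy [-3.141  0.     2.999] F [-0.7  0.5 -0.2] w 0.0706 j [ 0.01  0.08  1.39 -0.    1.67 -1.42]
[0.00237366 0.00089424 0.43520629]
```

View pics/top2.png

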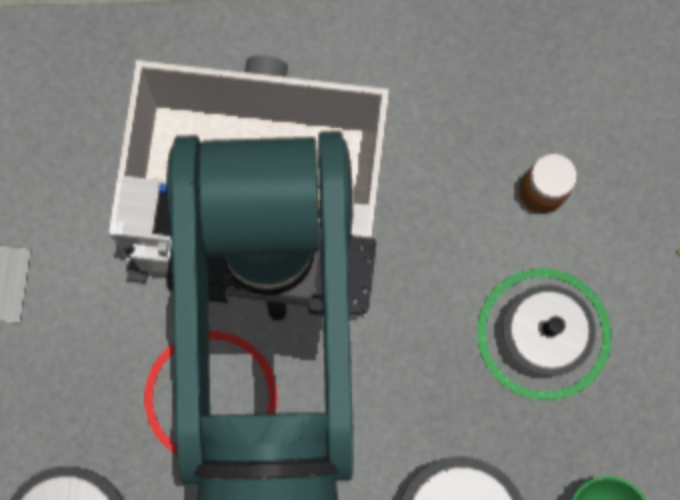

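View pics/s2.png

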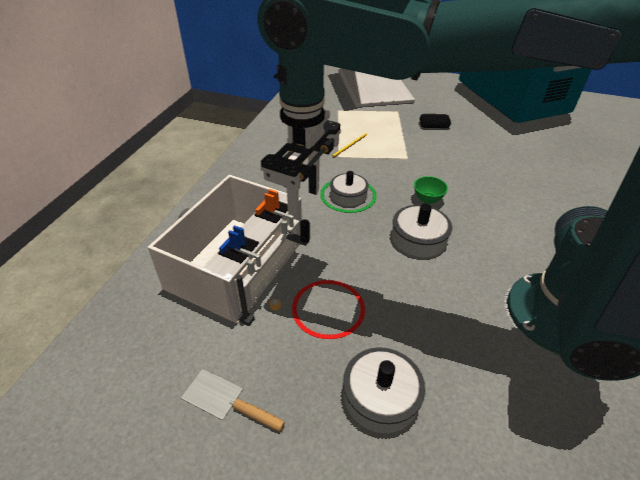

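```bash
python3 -m crank '[[0.002,0,0.08,0],[0,0,0.12,0],[0,0,0.12,0],[0,0,0.07,0],[0,0,0.03,0],[0,0,0.013,0],[0,0,0,0],[0,0,0,0],[0,0,0,0],[0,0,0,0]]'
python3 -m crank '[[0,0,0,0],[0,0,0,0],[0,0,0,0],[0,0,0,0],[0,0,0,0],[0,0,0,0],[0,0,0,0],[0,0,0,0],[0,0,0,0],[0,0,0,0]]' 1
python3 - <<'E'
from h import *; from bench import robot
p,y=now(robot)
hx=np.array([.6196,.2237]); r=p[:2]-hx; print(np.hypot(*r), np.degrees(np.arctan2(*r[::-1])))
# one row turning a about hinge cw: shift in tool axes at row start and with turn after
R=np.hypot(*r); ang=np.arctan2(r[1],r[0])
for a in np.radians([4,6,8,9]):
    n=hx+R*np.array([np.cos(ang-a),np.sin(ang-a)]); print(np.degrees(a),delta([*p[:2],0],y,[*n,0]),a/(np.pi/2))
E
```

```text
time: 24.25
tool_pos: [0.5412, 0.0631, 0.1197]
ee_rot: [-3.142, 0.001, 2.999]
wrist_force: [-0.0, 1.1, 0.3]
width: 0.0706
time: 25.5
tool_pos: [0.5412, 0.0636, 0.1194]
ee_rot: [3.141, 0.0, 2.999]
wrist_force: [2.1, 3.4, -0.6]
width: 0.0194
t 25.5 p [0.5412 0.0636 0.1194] rpy [3.141 0.    2.999] F [ 2.1  3.4 -0.6] w 0.0194 j [ 0.01  0.11  1.53  0.    1.5  -1.42]
0.17828463720971532 -116.07406473502549
4.0 [ 0.0585024   0.02118614 -0.        ] 0.044444444444444446
6.000000000000001 [ 0.08716348  0.03329743 -0.        ] 0.06666666666666667
8.0 [ 0.11538442  0.0464016  -0.        ] 0.08888888888888889
9.0 [ 0.12931907  0.05332107 -0.        ] 0.1
```

```bash
python3 -m crank '[[0.0585,0.021,0,0.0444],[0.0585,0.021,0,0.0444],[0.0585,0.021,0,0.0444],[0.0585,0.021,0,0.0444],[0.0585,0.021,0,0.0444],[0,0,0,0],[0,0,0,0],[0,0,0,0],[0,0,0,0],[0,0,0,0]]'
cat >> h.py <<'E'
def gate(robot,hx=(.6196,.2237)):
    p,y=now(robot); r=p[:2]-np.array(hx); th=np.arctan2(-160.55,-78.4)-np.arctan2(r[1],r[0]); th=(th+np.pi)%(2*np.pi)-np.pi
    print('R',np.hypot(*r).round(4),'theta',np.round(th,3),'yaw turn',np.round(3.0-y,3)); return p,y,th
E
python3 - <<'E'
from h import *; from bench import robot
gate(robot)
E
```

```text
time: 26.75
tool_pos: [0.4914, 0.0993, 0.1195]
ee_rot: [3.141, 0.0, 2.65]
wrist_force: [5.1, 2.0, -3.7]
width: 0.0196
t 26.75 p [0.4914 0.0993 0.1195] rpy [3.141 0.    2.65 ] F [ 5.1  2.  -3.7] w 0.0196 j [ 0.09  0.02  1.63  0.    1.49 -0.99]
R 0.1786 theta 0.347 yaw turn 0.35
```

```bash
python3 -m crank '[[0.0585,0.021,0,0.0444],[0.0585,0.021,0,0.0444],[0.0585,0.021,0,0.0444],[0.0585,0.021,0,0.0444],[0.0585,0.021,0,0.0444],[0.0585,0.021,0,0.0444],[0.0585,0.021,0,0.0444],[0.0585,0.021,0,0.0444],[0.0585,0.021,0,0.0444],[0.0585,0.021,0,0.0444]]'
python3 - <<'E'
from h import *; from bench import robot
gate(robot)
c=robot.camera_params("side"); p,dd=robot.snapshot("side"); np.savez("pics/s3.npz",p=p,d=dd,**{k:np.array(v) for k,v in c.items()})
cv2.imwrite("pics/s3.png",p[:,:,::-1])
E
```

```text
time: 28.0
tool_pos: [0.4409, 0.2094, 0.1194]
ee_rot: [-3.14, 0.003, 1.95]
wrist_force: [2.3, -1.1, -2.0]
width: 0.0194
t 28.0 p [0.4409 0.2094 0.1194] rpy [-3.14e+00  3.00e-03  1.95e+00] F [ 2.3 -1.1 -2. ] w 0.0194 j [ 0.33 -0.01  1.66 -0.    1.49 -0.05]
R 0.1793 theta 1.037 yaw turn 1.05
```

View pics/s3.png

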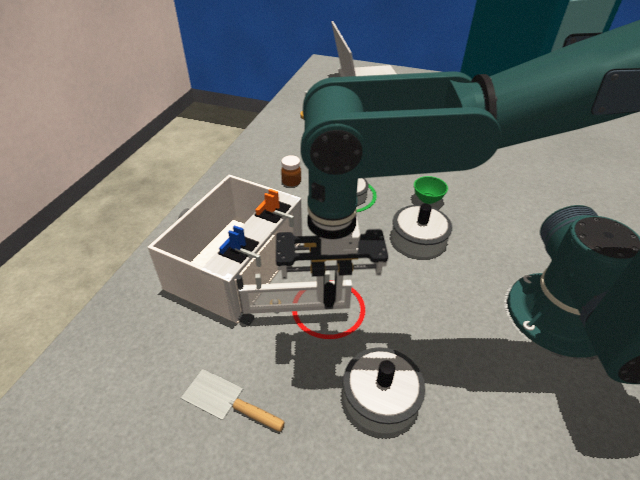

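```bash
python3 -m crank '[[0.0585,0.021,0,0.0444],[0.0585,0.021,0,0.0444],[0.0585,0.021,0,0.0444],[0.0585,0.021,0,0.0444],[0.0585,0.021,0,0.0444],[0.0585,0.021,0,0.0444],[0.0585,0.021,0,0.0444],[0.02,0.006,0,0.015],[0,0,0,0],[0,0,0,0]]'
python3 - <<'E'
from h import *; from bench import robot
gate(robot)
for n in ["side","top"]:
    c=robot.camera_params(n); p,dd=robot.snapshot(n); np.savez(f"pics/{n}4.npz",p=p,d=dd,**{k:np.array(v) for k,v in c.items()})
    cv2.imwrite(f"pics/{n}4.png",p[:,:,::-1])
gate(robot)
E
```

```text
time: 29.3
tool_pos: [0.4566, 0.2989, 0.1194]
ee_rot: [-3.14, 0.001, 1.442]
wrist_force: [-5.4, -0.2, 2.6]
width: 0.0194
t 29.3 p [0.4566 0.2989 0.1194] rpy [-3.140e+00  1.000e-03  1.442e+00] F [-5.4 -0.2  2.6] w 0.0194 j [0.48 0.12 1.53 0.   1.5  0.6 ]
R 0.1795 theta 1.549 yaw turn 1.558
t 29.4 p [0.4567 0.299  0.1194] rpy [-3.140e+00  1.000e-03  1.441e+00] F [-5.9  0.8  3.5] w 0.0195 j [0.48 0.12 1.53 0.   1.5  0.61]
R 0.1794 theta 1.549 yaw turn 1.559
```

View pics/side4.png

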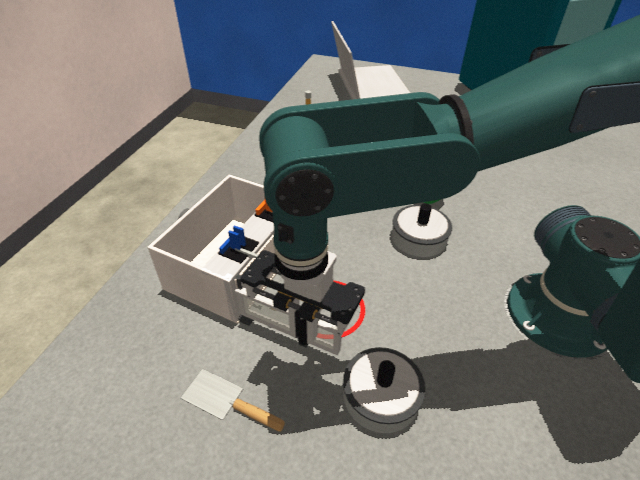

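View pics/top4.png

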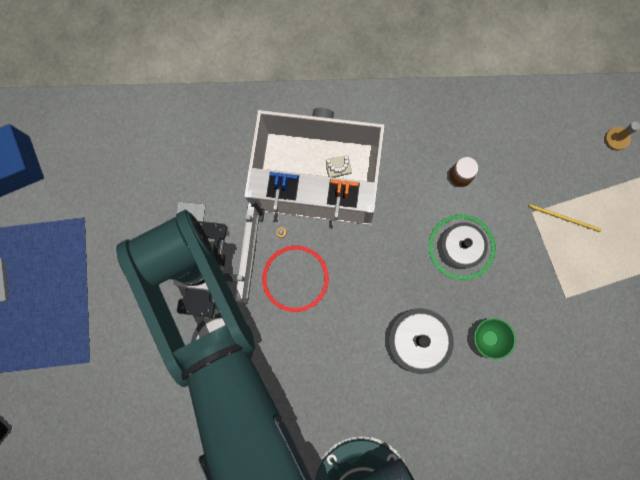

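Run:
```python
from h import *
c=load("pics/top4.npz"); P=cloud(c);H=hsv(c['p']); h,s,v=[H[...,i].astype(int) for i in range(3)]; z=P[...,2]
for nm,m in [('blue',(h>100)&(h<125)&(s>150)&(v>60)),('orange',(h>5)&(h<18)&(s>170)&(v>80))]:
    m=m&(z>0.172)&(z<.19)&(P[...,0]>.59)&(P[...,0]<.7); q=P[m]; print(nm,q[:,1].min(),q[:,1].max(),cv2.minAreaRect((q[:,:2]*1000).astype(np.float32)))
m=(z>0.07)&(z<0.104)&(v>120)&(P[...,0]>.38)&(P[...,0]<.6)&(P[...,1]>.2)&(P[...,1]<.3); q=P[m]; r=cv2.fitLine((q[:,:2]*1000).astype(np.float32),cv2.DIST_HUBER,0,.01,.01).ravel(); print(m.sum(),r,np.degrees(np.arctan2(r[1],r[0])))
m=(z>0.022)&(z<0.05)&(np.hypot(P[...,0]-.528,P[...,1]+.241)<.07); q=P[m]; print('pot',cv2.minEnclosingCircle((q[:,:2]*1000).astype(np.float32)))
m=(h>45)&(h<85)&(s>110)&(z<.008)&(np.hypot(P[...,0]-.528,P[...,1]+.241)<.1)
q=ray(c,np.argwhere(m)[:,::-1],0); print('green',cv2.fitEllipse(q[:,:2].astype(np.float32)*1000))
```

```text
blue 0.1481593839530222 0.1727577477189184 ((645.3993530273438, 160.12391662597656), (22.324251174926758, 22.81269073486328), 78.38345336914062)
orange 0.020751772605902233 0.043545953762472445 ((626.7636108398438, 31.657459259033203), (21.945890426635742, 23.293428421020508), 81.54884338378906)
477 [ 9.9335665e-01 -1.1507620e-01  5.0261115e+02  2.4538338e+02] -6.60802
pot ((527.5771484375, -239.60787963867188), 52.244667053222656)
green ((528.2865600585938, -241.63369750976562), (144.5231475830078, 144.8374786376953), 48.03750228881836)
```

Run:
```python
from h import *; from bench import robot
gate(robot); print(robot.close_job()); gate(robot)
```

```text
t 29.4 p [0.4567 0.299  0.1194] rpy [-3.140e+00  1.000e-03  1.441e+00] F [-5.9  0.8  3.5] w 0.0195 j [0.48 0.12 1.53 0.   1.5  0.61]
R 0.1794 theta 1.549 yaw turn 1.559
the job is handed in; nothing more can be done
None
the job is handed in; nothing more can be done
```

The job is handed in at 29.4 s. I slid the pot by its lid knob from the red ring to the green one and released it. I then squeezed the blue catch, then the orange one, and swung the gate by its knob past the detent. The arm is still holding it open.

My last checks, made just before handing in:

- **Pot:** it sits about 2 mm off the green ring's centre, inside the 15 mm margin. I kept it pressed down with about 5 N during the slide, so it should not have lifted.
- **Catches:** both measure about 22–23 mm over the jaws, against 22 mm when fully shut.
- **Gate:** the tool position puts it at 1.55 rad, and the line fitted to the gate in the top camera agrees to within about 2 degrees. The grip on the knob is firm (19.5 mm wide on a 20 mm knob).
- **Forces:** the wrist force stayed below about 10 N at every reading I took.
- **Bystanders:** the cast, jar, bowl and spatula look unmoved in the last pictures. The arm partly hid the spatula from above. I did not measure their positions again.

No check failed. The only disagreement was in the first measurements: the side and top cameras differed by 2–5 mm in y. I used the wrist and top views, and the grasps confirmed them.

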